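# Plug the test gauge into the bench air coupler

### The job

The test gauge has to go on the bench air coupler. Turn the coupler's sleeve to and fro under a light downward draw until its slot drops over the lock pin, pull the sleeve back until it stays back by itself, then take the gauge from its holder, push its plug straight in until the sleeve springs forward and locks it, and let go. Do it by feel with a gentle hand, never forcing sleeve or plug, and leave the other things in place.

Things in the scene. Friction and masses are not known exactly. Their poses are not given: they have to be found in the camera images.
- air_outlet: Fixed bench air outlet: aluminium manifold block 150 x 76 x 40 mm on the counter with a quick coupler standing upright on it. Origin on the counter under the coupler's axis; z up. It runs from 38 mm to -x of that axis to 112 mm to +x; a black regulator (42 mm wide, 105 mm high) stands on it 85 mm to +x. A red index mark on the block points to -x, below the lock pin.
- coupler_mouth (a point): Centre of the coupler's open upper end, 110 mm above the counter; z up along its axis. Steel, bore 16 mm with a 3 mm flared lead-in, outside 23 mm. Poses are not exact: a plug 2 mm off the axis rubs hard inside, so yield to the side force.
- sleeve_grip (a point): Point on the coupler's axis at the middle of the brass sleeve when forward: 93 mm above the counter, 53 mm above the block, 17 mm below the mouth. Sleeve: upright knurled ring 30 mm diameter, reaching 15 mm above to 20 mm below this point. A red stripe runs up it over its slot (7 mm wide, open below).
- lock_pin: Steel pin, 4 mm, on the coupler's -x side just under the sleeve's lower edge. The sleeve goes back only with its slot over the pin (6 degrees either way). At the start the slot is turned up to 34 degrees to either side of it, not measured. Turned about under a light draw (4 to 7 N) it drops when the slot meets the pin; turning on then jams it. Over 20 N on the pin is forcing.
- sleeve (a joint): Slide of the sleeve in m: 0 = forward (up), 0.009 = fully back (down), a hard stop. Locked, it goes down less than 2 mm. Spring 3 N forward, 5.5 N fully back. With the coupler empty, drawn back past 0.007 it latches: let go, it creeps to about 0.006 and stays. A plug pushed home trips it: it springs to 0 and locks the plug. While the sleeve is forward no plug goes in.
- gauge_case (a point): Centre of the case of the loose test gauge, half-way up: upright navy rubber-booted cylinder 44 mm diameter, 26 mm high, white dial on top; z up. Mass about 0.22 kg. Below it: 11 mm neck, 24 mm wide shoulder flange, then the plug. Parked plug down in one hole of the holder, this point 59 mm above the counter. This point is 55 mm above the plug's tip.
- plug_shoulder (a point): Point on the gauge's axis at the underside of its shoulder flange, 29 mm below the case centre. The plug below it: steel, 26 mm long, 13.7 mm diameter, chamfered, grooved. Its tip meets a sprung valve 17 mm before home; the push rises from 3 to about 10 N. The sleeve trips about 1.5 mm before the shoulder meets the mouth; let go, the plug rests 1.5 mm up. Pushing over 15 N is forcing.
- holder: Fixed white parking block 70 x 190 x 30 mm; origin under its centre, z up, long side along y. Two upright 17 mm holes at y = -55 and +55 mm; the gauge is in one, the nozzle in the other. Fingers fit best at the gauge's +x and -x sides.
- nozzle_center (a point): Centre of the loose blow nozzle (brass plug, red cone, 78 mm long, 24 mm wide) parked in the other hole of the holder. Bystander.
- model_center (a point): Centre of the loose dental arch model (cream horseshoe about 68 x 45 x 22 mm). Bystander.
- blank_center (a point): Centre of the loose white milling blank, a disc 98 mm diameter, 16 mm high. Bystander.
- can_center (a point): Centre of the loose blue bottle, 48 mm diameter, 125 mm high. Bystander.
Not all that is in view belongs to the job. There is more than one size of the part that bears gauge_case; the job needs the largest.

How it is judged:
On the way, in this order (a step that is already met when the one before it is completed fails the run):
1. the sleeve is pulled back and stays back with the fingers off it (value of joint sleeve above 0.0045 m and contact force between the fingers and air_outlet below 0.1 N), for 0.2 s.
2. the gauge's plug is home in the coupler and the sleeve has sprung forward (value of joint sleeve below 0.0015 m and z of plug_shoulder in the frame of coupler_mouth below 0.003 m and horizontal distance between plug_shoulder and coupler_mouth below 0.003 m), for 0.2 s.
At the end, for the whole second after the job is handed in: The sleeve is forward (within 1.5 mm), the gauge's plug is locked in the coupler: shoulder less than 3 mm above the mouth and within 3 mm of its axis, gauge upright within 7 degrees and at rest; the nozzle, model, blank and bottle are within 20 mm of their places (all of step 2 and angle between gauge_case's own z axis and vertical below 0.12 rad and linear speed of gauge below 0.01 m/s and not (distance of any of nozzle_center, model_center, blank_center, can_center from where it was at the start of the episode above 0.02 m)); the robot touches nothing.
It fails at once if the sleeve is forced against the lock pin with more than 20 N (contact force between lock_pin and anything else above 20 N).
It fails at once if the gauge is forced against the coupler with more than 30 N (contact force between gauge and air_outlet above 30 N).
It fails at once if a bystander (nozzle, dental model, milling blank or bottle) is pushed more than 20 mm from its place (distance of any of nozzle_center, model_center, blank_center, can_center from where it was at the start of the episode above 0.02 m).
It also fails if it takes over 72 s, if anything falls off the work surface, if the arm or the gripper's body presses on something with over 40 N, if the wrist force passes 120 N, or if a joint passes its speed limit or range.

### The arm

A 6-joint arm with a two-finger parallel gripper is mounted at the origin on the work surface. World frame = base frame: x ahead of the robot, y to its left, z up, the work surface at z = 0. Lengths are in m, angles in rad, forces in N, time in s.
With the tool pointing down it reaches from about 0.25 to 0.85 m from the base axis. Payload 12.5 kg.
Tool frame: the origin (TCP) lies midway between the tips of the shut fingers; the grasp point (between the pads) lies 19 mm behind it; z points along the fingers, y is the direction in which the jaws open and shut (so a half turn about z gives the same grasp; the last joint's range is limited). The gripper opens to 93 mm and grips with 3 to 60 N. Pads are 15 mm wide; open, the fingers measure 128 mm over their backs; the gripper's body (75 mm by 188 mm) begins 65 mm behind the grasp point.
Start: joints at [1.138, 0.351, 1.652, -0, 1.139, -0.085], TCP at [0.187, 0.517, 0.219] pointing down, gripper open.
Joint ranges: [-2.75, 2.75], [-0.79, 2.1], [0.01, 2.65], [-1.57, 4.71], [0.07, 3.14], [-2.87, 2.87]. Speed limits (rad/s): [2.22, 2.22, 2.79, 3.14, 3.14, 3.14].

### API

Orientations are given as a unit quaternion [x, y, z, w].
In Python, from station import reach, move_l, move_j, grip, hold, ik, state, get_image, camera_info, PlanningError, hand_in gives the robot as it stands. The module is installed in compiled form; this text tells all that it offers. Calls block until the motion is done:
- reach(position, orientation): joint-space move of the TCP to a pose.
- move_l(position, rotation=None, vel=0.15): straight line of the TCP; rotation=None keeps the orientation; vel is the mean speed in m/s.
- move_j(angles): joint-space move.
- grip(opening, effort=None): opening from 0.0 (shut) to 1.0 (fully open); effort is the grip in N (None keeps the last); returns when the fingers have stopped.
- hold(seconds).
- ik(position, orientation): joint angles nearest the present ones, or None.
- state(): the state.
- get_image(name): name is "side" or "top" or "wrist"; returns (picture, depth): 400x640x3 uint8, red, green, blue; 400x640 float32, m along the optical axis (not along the pixel's ray), 0 where there is no reading.
- camera_info(name): a dict with "mtx" (3x3 intrinsics, pixels), "rvec" (rotation vector, rad) and "tvec" (3), from world to camera coordinates, as OpenCV has them. Camera axes: x right, y down, z forward; pixel columns grow to the right and rows downward; lengths in m; the calibration is good to about 2 mm. A picture is of the moment at which its call begins: read the wrist's pose just before it. camera_info takes no time and is no camera call; for the wrist camera it gives the pose at the moment of the call.
A pose or a line that the arm cannot do raises PlanningError and nothing moves.
- hand_in(): hands the job in, once; it reports no verdict.
The state is a dict: "time_s": time; "qpos": joint angles; "dq": joint speeds; "joint_torque": joint torques, N m; "tool_pos": TCP position; "ee_rot": TCP orientation; "contact_force": force on the tool from outside, world axes, zero at the start; "moment": the same for the moment, N m; "width": opening from 0.0 (shut) to 1.0 (fully open).
Only numpy, scipy, OpenCV 4.12 (cv2) and the standard library are available. Lean on these libraries where they do the work, as an engineer would, in place of code of your own. Each camera call takes 0.05 s, during which the arm holds its last target.

## Working session

There is one attempt and no reset: what is moved stays moved. The work goes in short steps, each a Python script; the robot and the scene stay as the last script left them, time stands still between calls to the robot, and variables do not carry over. Pictures are saved under pics/ and viewed, and the job is handed in when it is done.

```bash
mkdir -p pics; ls; cat > h.py <<'E'
from station import *
import numpy as np, cv2
from scipy.spatial.transform import Rotation as R
def save(name, fn):
    im,d=get_image(name); ci=camera_info(name)
    cv2.imwrite('pics/'+fn+'.png', im[:,:,::-1]); np.savez('pics/'+fn+'.npz',im=im,d=d,**{k:np.array(ci[k]) for k in('mtx','rvec','tvec')})
    return im,d,ci
def w(ci,u,v,z):
    K=np.array(ci['mtx']);Rm=R.from_rotvec(np.array(ci['rvec']).ravel()).as_matrix();t=np.array(ci['tvec']).ravel()
    return Rm.T@(np.linalg.inv(K)@np.array([u,v,1.])*z-t)
def wd(npz,u,v):
    return w(npz,u,v,npz['d'][int(v),int(u)])
def wz(npz,u,v,Z):
    a=w(npz,u,v,0);b=w(npz,u,v,1.);return a+(b-a)*(Z-a[2])/(b[2]-a[2])
def proj(ci,P):
    return cv2.projectPoints(np.array(P,float).reshape(-1,3),np.array(ci['rvec'],float),np.array(ci['tvec'],float),np.array(ci['mtx'],float),None)[0].reshape(-1,2)
E
python3 - <<'E'
from h import *
print(state())
for n in('side','top','wrist'):
    im,d,ci=save(n,n+'0'); print(n,ci)
E
```

```text
pics
{'time_s': 0.0, 'qpos': array([ 1.13842198e+00,  3.51239690e-01,  1.65242236e+00, -1.57493784e-05,
        1.13912596e+00, -8.46455812e-02]), 'dq': array([-1.20066952e-03, -1.49771809e-03, -4.52383643e-05, -3.16849056e-04,
        1.86110877e-03,  3.98470492e-04]), 'joint_torque': array([-4.99191992e-04, -4.97315633e+01, -2.85254645e+01,  6.99073146e-02,
        2.56818772e-02, -8.12692224e-05]), 'tool_pos': array([0.18727502, 0.51675986, 0.21810021]), 'ee_rot': array([ 1.72986475e-01,  9.84924019e-01, -5.79643302e-04, -1.45877044e-04]), 'contact_force': array([0.31145323, 0.25497432, 0.46287683]), 'moment': array([ 0.02568683, -0.00632414, -0.01195043]), 'width': 1.000748203139582}
side {'mtx': array([[403.1294495 ,   0.        , 318.64451248],
       [  0.        , 403.1294495 , 195.90647757],
       [  0.        ,   0.        ,   1.        ]]), 'rvec': array([ 2.29742347, -0.01467072,  0.01304033]), 'tvec': array([-0.54610855,  0.05296336,  1.24905537])}
top {'mtx': array([[378.12983991,   0.        , 325.16756392],
       [  0.        , 378.12983991, 195.66524613],
       [  0.        ,   0.        ,   1.        ]]), 'rvec': array([ 2.14041033, -2.06571148,  0.22691287]), 'tvec': array([-0.00535949,  0.57369521,  0.95294459])}
wrist {'mtx': array([[275.58157737,   0.        , 320.68665052],
       [  0.        , 275.58157737, 196.71921287],
       [  0.        ,   0.        ,   1.        ]]), 'rvec': array([-2.36050853, -1.65466953, -0.2522228 ]), 'tvec': array([-0.54950968, -0.0352853 ,  0.39004597])}
```

View pics/side0.png

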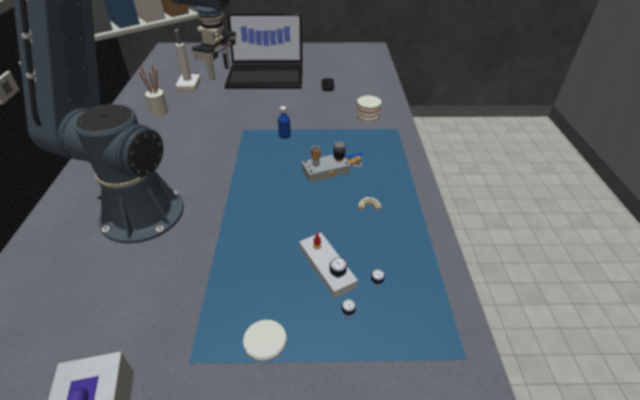

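View pics/top0.png

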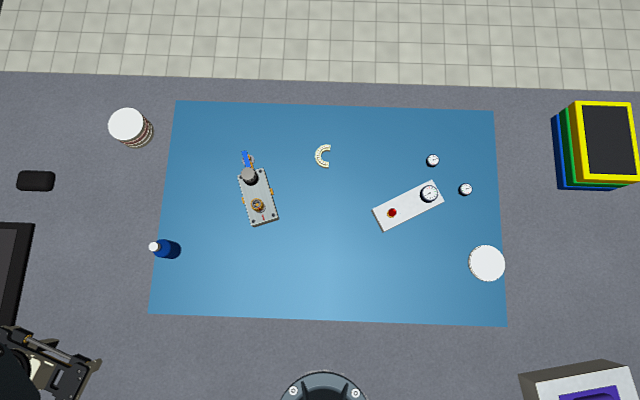

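View pics/wrist0.png

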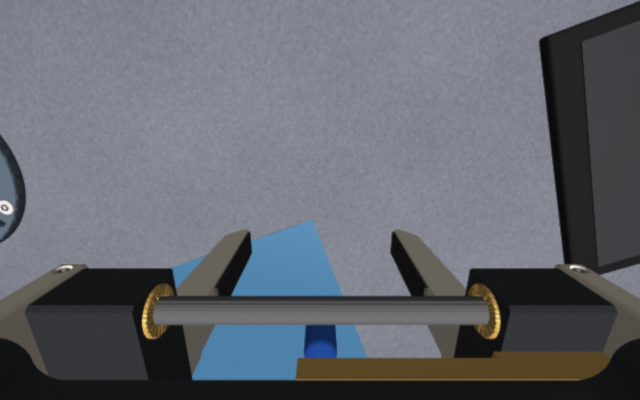

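The top view shows the outlet at about (258,195), with the coupler at (259,206) and the regulator at (249,177). The holder is at (408,206) with the gauge at (429,193) and the nozzle at (392,212). Two smaller gauges stand at (432,160) and (465,189). I'll zoom in on the outlet and holder.

```bash
python3 - <<'E'
from h import *
a=np.load('pics/top0.npz'); im=a['im'][:,:,::-1]
c1=cv2.resize(im[140:240,210:310],None,fx=4,fy=4,interpolation=cv2.INTER_CUBIC)
c2=cv2.resize(im[150:250,365:465],None,fx=4,fy=4,interpolation=cv2.INTER_CUBIC)
cv2.imwrite('pics/c1.png',np.hstack([c1,c2]))
for n,u,v in[('coupl',259,206),('reg',249,177),('gauge',429,193),('noz',392,212),('g2',432,160),('g3',465,189),('blank',487,263),('arch',321,157),('can',155,247)]:
    print(n,wd(a,u,v).round(4))
E
```

```text
coupl [0.5305 0.1823 0.1085]
reg [0.6068 0.2144 0.1057]
gauge [ 0.5881 -0.261   0.0743]
noz [ 0.5341 -0.1632  0.07  ]
g2 [ 0.6877 -0.2775  0.0524]
g3 [ 0.6081 -0.3653  0.0522]
blank [ 0.413  -0.4297  0.0144]
arch [0.7018 0.0318 0.0036]
can [0.4165 0.4265 0.1238]
```

View pics/c1.png

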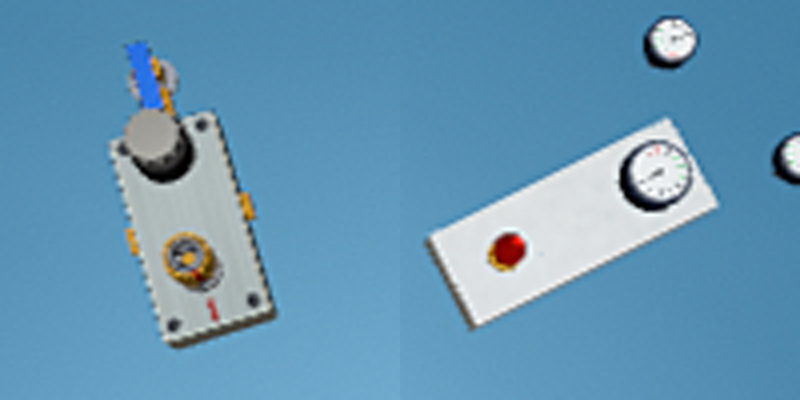

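The crop shows the sleeve's red stripe near crop pixel (197,275), the index mark at (213,310), and the largest gauge in the far hole. Next I'll work out the wrist camera's geometry and the block's yaw.

```bash
python3 - <<'E'
from h import *
a=np.load('pics/wrist0.npz')
Rm=R.from_rotvec(a['rvec'].ravel()); C=-Rm.inv().apply(a['tvec'].ravel())
T=R.from_quat([1.72986475e-01,  9.84924019e-01, -5.79643302e-04, -1.45877044e-04]);p=np.array([0.18727502, 0.51675986, 0.21810021])
print('cam in tool',T.inv().apply(C-p),'view dir in tool',T.inv().apply(Rm.inv().apply([0,0,1])), 'cam x in tool',T.inv().apply(Rm.inv().apply([1,0,0])))
print('tool axes',T.as_matrix().round(3))
t=np.load('pics/top0.npz')
def crop(x,y,ox,oy): return ox+(x+.5)/4-.5, oy+(y+.5)/4-.5
# outlet block corners top z=.04
for n,(x,y) in dict(BL=(160,338),BR=(275,312),TL=(110,143),TR=(213,113),mark=(213,310)).items():
    print(n,wz(t,*crop(x,y,210,140),.04).round(4))
for n,(x,y) in dict(L=(427,240),T=(668,119),Rr=(718,205),B=(473,327)).items():
    print(n,wz(t,*crop(x-400,y,365,150),.03).round(4))
print('coup',wz(t,*crop(185,258,210,140),.11).round(4),'reg',wz(t,*crop(153,131,210,140),.145))
print('gauge',wz(t,*crop(659-400,172,365,150),.072),'noz',wz(t,*crop(512-400,247,365,150),.07))
E
```

```text
cam in tool [ 0.08247317 -0.00020342 -0.16455923] view dir in tool [-2.98385361e-01  7.79437733e-04  9.54445163e-01] cam x in tool [-3.47955752e-04  9.99999511e-01 -9.25419593e-04]
tool axes [[-0.94   0.341 -0.   ]
 [ 0.341  0.94  -0.001]
 [ 0.    -0.001 -1.   ]]
BL [0.4926 0.2166 0.04  ]
BR [0.5131 0.14   0.04  ]
TL [0.6279 0.2622 0.04  ]
TR [0.6521 0.1921 0.04  ]
mark [0.513  0.1822 0.04  ]
L [ 0.5461 -0.1133  0.03  ]
T [ 0.6383 -0.2813  0.03  ]
Rr [ 0.5778 -0.3143  0.03  ]
B [ 0.487  -0.1451  0.03  ]
coup [0.5348 0.1903 0.11  ] reg [0.6080753  0.20958165 0.145     ]
gauge [ 0.58972233 -0.26260066  0.072     ] noz [ 0.53579926 -0.16481455  0.07      ]
```

```bash
cat >> h.py <<'E'
def Q(xdeg): # tool down, tool x at angle xdeg in world
    a=np.radians(xdeg); x=np.array([np.cos(a),np.sin(a),0]);z=np.array([0,0,-1.]);y=np.cross(z,x)
    return R.from_matrix(np.c_[x,y,z]).as_quat()
E
python3 - <<'E'
from h import *
u=np.array([np.cos(np.radians(18)),np.sin(np.radians(18)),0])
p=np.array([0.533,0.187,0.185])-0.04*u
print(ik(p,Q(198)))
reach(p,Q(198)); s=state(); print(s['time_s'],s['tool_pos'],s['contact_force'])
im,d,ci=save('wrist','w1')
cv2.imwrite('pics/w1b.png',cv2.resize(im[80:330,170:470,::-1],None,fx=2.6,fy=2.3,interpolation=cv2.INTER_CUBIC))
E
```

```text
[ 2.50489112e-01  3.44328908e-01  1.75199711e+00 -4.44089210e-16
  1.04526664e+00 -1.63446648e+00]
1.8417 [0.494773   0.17521031 0.18503625] [-0.23929874  0.29526904 -0.60471571]
```

View pics/w1.png

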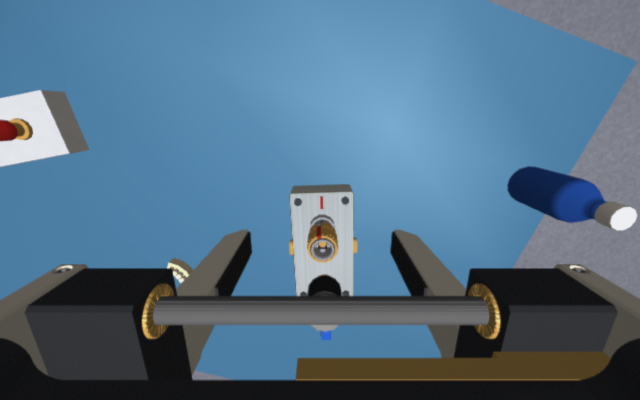

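```bash
python3 - <<'E'
from h import *
a=np.load('pics/w1.npz'); im=a['im'][:,:,::-1]
cv2.imwrite('pics/w1c.png',cv2.resize(im[180:290,275:370],None,fx=5.4,fy=5.4,interpolation=cv2.INTER_CUBIC))
E
```

```text
(no output)
```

View pics/w1c.png

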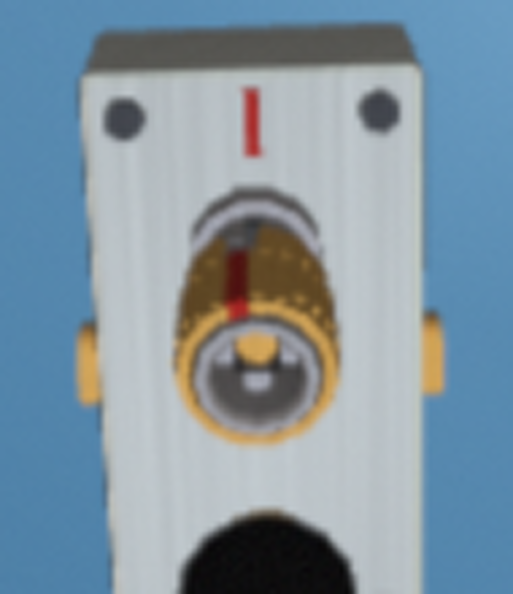

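```bash
python3 - <<'E'
from h import *
a=np.load('pics/w1.npz'); f=lambda x,y:(275+(x+.5)/5.4-.5,180+(y+.5)/5.4-.5)
# mouth outer ellipse (23mm) approx x 191..325, y 315..433
c=wz(a,*f(258,374),.110); c2=wz(a,*f(258,376),.108)
print('mouth',c,'sleeve top c',c2, 'width', wz(a,*f(342,376),.108)-wz(a,*f(175,376),.108))
s=wz(a,*f(238,312),.108); s2=wz(a,*f(241,250),.075)
m=[wz(a,*f(251,90),.04),wz(a,*f(253,155),.04)]
co=[wz(a,*f(*q),.04) for q in((83,72),(420,65))]
an=lambda v:np.degrees(np.arctan2(v[1],v[0]))%360
print('stripe',s,s2,an(s-c),an(s2-c),np.linalg.norm((s-c2)[:2]),'mark',m,an(m[0]-m[1]),an(m[0]-c),an(m[1]-c),'corners',co,an(co[0]-co[1])-90)
R4=[wz(a,*f(*q),.04) for q in((113,590),(422,590))]; print(an(co[0]-R4[0]),an(co[1]-R4[1]))
# check projection of model: axis candidates
E
```

```text
mouth [0.5372386 0.1900868 0.11     ] sleeve top c [0.53863209 0.19055503 0.108     ] width [-0.009341   0.0287119  0.       ]
stripe [0.52765478 0.18321096 0.108     ] [0.52974444 0.18427082 0.075     ] 215.65723946523366 217.8138913149826 0.013207450343541321 mark [array([0.50761932, 0.17921236, 0.04      ]), array([0.52177388, 0.18428779, 0.04      ])] 199.72640459695106 200.16022616443746 200.55519313993022 corners [array([0.5150068, 0.1432832, 0.04     ]), array([0.49089952, 0.21227256, 0.04      ])] 199.2611918232992
199.29239697644334 200.19491923181312
```

The wrist crop shows the coupler's mouth at crop pixel (258,374), the stripe's top at (238,312) and the index mark at (252,120). That puts the coupler axis near (0.537,0.190), the outlet yaw near 19.7°, and the slot roughly 17° past the pin (stripe at ~216° against 200°). I'll grip the sleeve next.

```bash
cat >> h.py <<'E'
def F(n=4,dt=0.02):
    a=[];
    for i in range(n):
        hold(dt); s=state(); a.append(np.r_[s['contact_force'],s['moment']])
    return np.mean(a,0)
E
python3 - <<'E'
from h import *
c=np.array([0.537,0.190,0])
A=207.
reach(c+[0,0,.15],Q(A)); print(state()['time_s'])
move_l(c+[0,0,.075],vel=.12); print(state()['time_s'])
f0=F(6);print('f0',f0.round(2)); np.save('f0.npy',f0)
grip(0.0,25); s=state();print(s['time_s'],s['width']*93,s['tool_pos']); print((F()-f0).round(2))
E
```

```text
2.2333
3.0083
f0 [ 0.14  0.06  0.29  0.04  0.01 -0.02]
4.1167 29.356663877880344 [0.53693152 0.19016522 0.07499596]
[-1.11  1.23  0.13  0.31  0.13  0.05]
```

```bash
python3 - <<'E'
from h import *
f0=np.load('f0.npy'); t0=state()['time_s']
p=state()['tool_pos'].copy(); p[2]=.075; A=207.
p[:2]=[.537,.19]
for k in range(10):
    p[2]-=.0003; move_l(p,vel=.02); f=F(3)-f0; s=state()
    print(round(s['time_s']-t0,2),round(p[2]*1e3,2),round(s['tool_pos'][2]*1e3,2),f.round(2))
    if f[2]>4.5: break
E
```

```text
0.3 74.7 74.8 [-1.91  2.17  1.86  0.44  0.38  0.05]
0.6 74.4 74.45 [-2.88  3.2   3.42  0.59  0.44  0.08]
0.9 74.1 74.12 [-3.05  3.97  3.48  0.7   0.52  0.04]
1.2 73.8 73.86 [-3.28  3.    3.96  0.76  0.58  0.03]
1.5 73.5 73.6 [-3.38  4.3   5.09  0.74  0.65  0.03]
```

```bash
cat > turn.py <<'E'
from h import *
import sys
f0=np.load('f0.npy')
def turn(A,Aend,z,step=1.5,sgn=-1):
    t0=state()['time_s']
    while (A-Aend)*sgn<0:
        A+=sgn*step
        move_l([.537,.19,z],rotation=Q(A),vel=.05); f=F(2)-f0; s=state()
        print(round(s['time_s']-t0,2),A,round(z*1e3,2),round(s['tool_pos'][2]*1e3,2),f.round(2),flush=True)
        if f[2]<4.3: z-=.0003
        if f[2]>6.5: z+=.0002
        if z<.0725: print('drop?');break
        if abs(f[5])>.5 : print('torque');break
    return A,z
E
python3 - <<'E'
from turn import *
print(turn(207,183,.0735))
E
```

```text
0.28 205.5 73.5 73.52 [-3.9   3.78  3.97  0.82  0.59 -0.01]
0.57 204.0 73.2 73.22 [-3.02  4.34  3.99  0.88  0.59 -0.02]
0.85 202.5 72.9 72.92 [-3.31  5.3   3.58  0.89  0.55 -0.02]
1.13 201.0 72.6 72.59 [-3.03  4.82  2.99  0.96  0.61  0.01]
drop?
(201.0, 0.07230000000000002)
```

```bash
python3 - <<'E'
from h import *
print(state()['tool_pos'],(F()-np.load('f0.npy')).round(2))
im,d,ci=save('wrist','w2')
cv2.imwrite('pics/w2c.png',cv2.resize(im[180:300,260:380,::-1],None,fx=5,fy=5,interpolation=cv2.INTER_CUBIC))
E
```

```text
[0.53691155 0.19021496 0.07259074] [-3.6   4.94  3.2   0.94  0.58  0.01]
```

View pics/w2c.png

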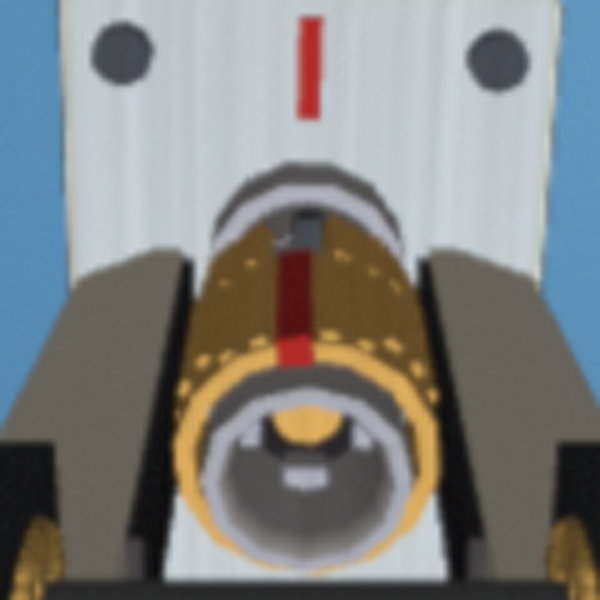

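View pics/w2.png

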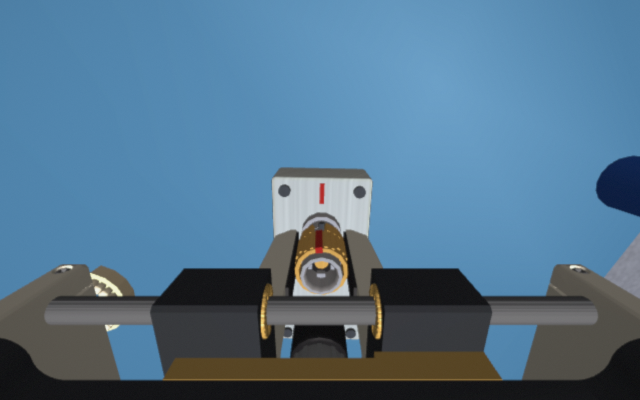

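The picture shows the slot (crop x 272–325) already over the pin (297–322), with the sleeve down about 2.4 mm, so it has dropped. The pin sits near one slot edge, so I'll turn 3° more towards the centre while watching the moment, then draw down gently.

```bash
python3 - <<'E'
from turn import *
t0=state()['time_s']; A=201.; z=.0726
for i in range(2):
    A-=1.5; move_l([.537,.19,z],rotation=Q(A),vel=.05); f=F(2)-f0; print(A,f.round(2),flush=True)
    if abs(f[5])>.12: break
while z>.0672:
    z-=.0005; move_l([.537,.19,z],vel=.02); f=F(2)-f0; s=state()
    print(round(s['time_s']-t0,2),round(z*1e3,2),round(s['tool_pos'][2]*1e3,2),f.round(2),flush=True)
    if f[2]>8: break
im,d,ci=save('wrist','w3')
cv2.imwrite('pics/w3c.png',cv2.resize(im[180:300,260:380,::-1],None,fx=5,fy=5,interpolation=cv2.INTER_CUBIC))
E
```

```text
199.5 [-2.67  5.24  3.29  0.98  0.58 -0.03]
198.0 [-3.62  6.09  3.21  1.05  0.59  0.  ]
0.85 72.1 72.07 [-3.07  6.62  3.97  1.06  0.65 -0.01]
1.13 71.6 71.59 [-3.3   5.89  3.72  1.03  0.65  0.01]
1.42 71.1 71.1 [-3.73  5.76  3.69  1.04  0.62  0.01]
1.7 70.6 70.62 [-3.55  5.1   3.71  1.04  0.63  0.01]
1.98 70.1 70.11 [-3.86  5.89  4.25  1.01  0.63  0.01]
2.27 69.6 69.63 [-3.44  6.2   4.28  1.04  0.65 -0.01]
2.55 69.1 68.88 [-2.1   6.02  0.83  1.09  0.43  0.01]
2.83 68.6 68.52 [-2.8   5.52  3.16  1.08  0.55  0.01]
3.12 68.1 68.09 [-3.76  5.98  4.19  1.07  0.59 -0.03]
3.4 67.6 67.59 [-3.53  6.    4.17  1.05  0.61 -0.02]
3.68 67.1 67.12 [-3.54  6.05  4.33  1.05  0.65 -0.  ]
```

View pics/w3c.png

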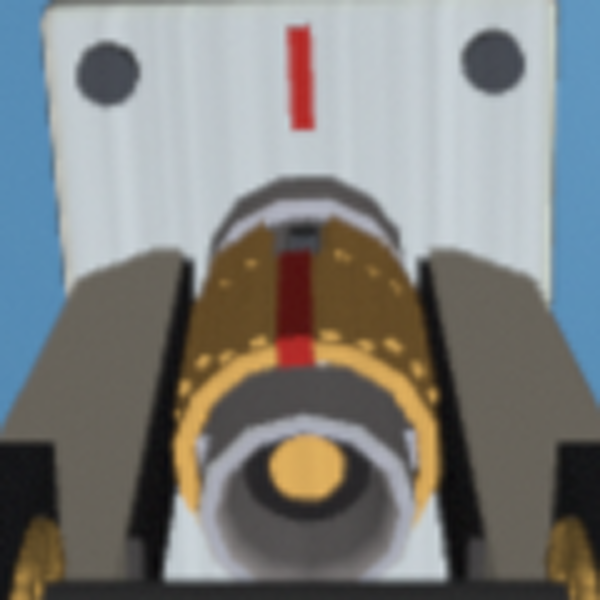

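The view shows the pin centred in the slot and the mouth standing well clear of the sleeve. I'll draw a touch further, release, and check that it stays back.

```bash
python3 - <<'E'
from turn import *
z=.0671
for k in range(2):
    z-=.0003; move_l([.537,.19,z],vel=.02); f=F(2)-f0; print(round(z*1e3,2),f.round(2),flush=True)
    if f[2]>8: break
grip(0.8); hold(.1)
print(state()['time_s'],(F()-f0).round(2),state()['tool_pos'])
im,d,ci=save('wrist','w4')
cv2.imwrite('pics/w4c.png',cv2.resize(im[180:300,260:380,::-1],None,fx=5,fy=5,interpolation=cv2.INTER_CUBIC))
E
```

```text
66.8 [-3.98  6.24  4.4   1.03  0.63 -0.02]
66.5 [-3.18  6.24  4.27  1.04  0.64  0.02]
12.2167 [-0.55  0.    0.12  0.01 -0.    0.03] [0.53700465 0.19001539 0.06650323]
```

View pics/w4c.png

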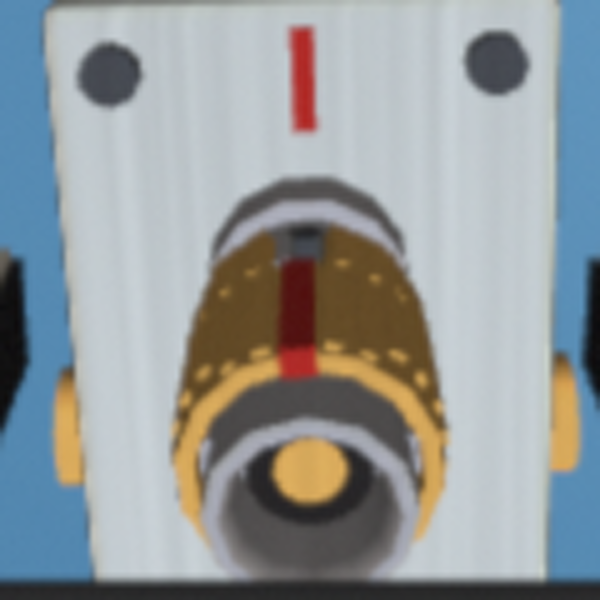

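The sleeve stays back with the fingers off: it only crept slightly and the contact force is about zero. I'll refine the mouth axis from this near view, then lift and look at the gauge.

```bash
python3 - <<'E'
from h import *
a=np.load('pics/w4.npz'); f=lambda x,y:(260+(x+.5)/5-.5,180+(y+.5)/5-.5)
u=np.array([np.cos(np.radians(19.7)),np.sin(np.radians(19.7)),0]);v=np.array([-u[1],u[0],0])
top=wz(a,*f(310,419),.11); l=wz(a,*f(202,500),.11); r=wz(a,*f(420,500),.11)
print(top+.0115*u,(l+r)/2,np.linalg.norm(l-r))
# fit: centre whose projected 11.5mm circle matches
for c in([.537,.190],[.538,.1905],[.5385,.1905]):
    t=np.linspace(0,2*np.pi,200); P=np.array([c[0],c[1],.11])+.0115*(np.cos(t)[:,None]*u+np.sin(t)[:,None]*v)
    q=proj(a,P); q=(q-[260,180]+.5)*5-.5
    print(c,q.min(0),q.max(0))
h=Q(208.8)
# pose for gauge view
g=np.array([.5897,-.2626,0]); 
move_l([.537,.19,.19],vel=.25)
for A in(118.8-90,118.8+90): pass
for A in (28.8,208.8, 118.8,298.8):
    print(A,ik(g+[0,0,.16],Q(A)))
print(state()['time_s'])
E
```

```text
[0.53817308 0.19047623 0.11      ] [0.53617615 0.18958236 0.11      ] 0.022126745183181185
[0.537, 0.19] [199.29248388 407.73513733] [425.50560794 603.00785604]
[0.538, 0.1905] [201.17858148 417.5694551 ] [426.86109298 611.9251135 ]
[0.5385, 0.1905] [199.77056307 421.78518905] [425.22393906 615.7482992 ]
28.8 [-4.91044494e-01  5.82281673e-01  1.44134501e+00 -4.44089210e-16
  1.11796597e+00  5.77097008e-01]
208.8 [-4.91044494e-01  5.82281673e-01  1.44134501e+00 -4.44089210e-16
  1.11796597e+00 -2.56449565e+00]
118.8 [-4.91044494e-01  5.82281673e-01  1.44134501e+00 -4.44089210e-16
  1.11796597e+00 -9.93699318e-01]
298.8 [-4.91044494e-01  5.82281673e-01  1.44134501e+00 -4.44089210e-16
  1.11796597e+00  2.14789334e+00]
12.975
```

```bash
python3 - <<'E'
from h import *
g=np.array([.5897,-.2626,0]); 
reach(g+[0,0,.15],Q(118.8)); print(state()['time_s'])
im,d,ci=save('wrist','w5')
cv2.imwrite('pics/w5c.png',cv2.resize(im[160:300,240:400,::-1],None,fx=4,fy=4,interpolation=cv2.INTER_CUBIC))
a=np.load('pics/w5.npz')
t=np.linspace(0,2*np.pi,200); 
for c in(g,):
    q=proj(a,np.c_[c[0]+.022*np.cos(t),c[1]+.022*np.sin(t),0*t+.072]); q=(q-[240,160]+.5)*4-.5; print(q.min(0),q.max(0))
E
```

```text
14.65
[223.33418711  87.87913664] [412.58760079 267.00587992]
```

View pics/w5c.png

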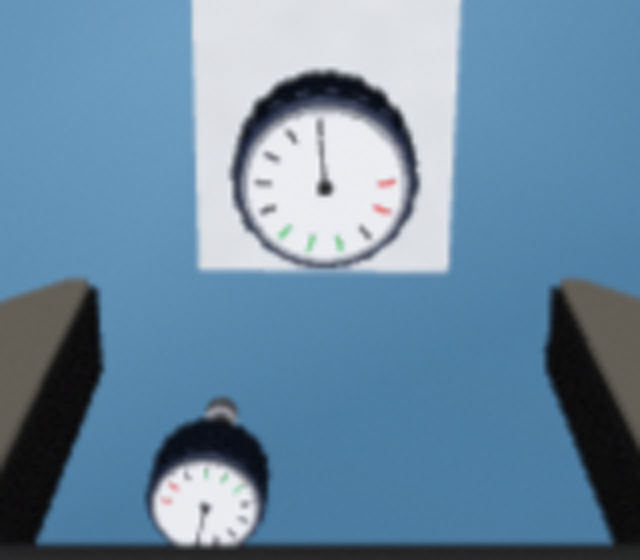

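The gauge's outline spans crop x 232–418 with its lower edge at y 268, so it sits about 1.6 mm to tool +y of my estimate. I'll grasp there and lift.

```bash
python3 - <<'E'
from h import *
g=np.array([.5911,-.2618,0])
move_l(g+[0,0,.040],vel=.15); f0=F(5); print('f0',f0.round(2))
grip(0.0,30); s=state(); print(s['time_s'],s['width']*93,(F()-f0).round(2))
move_l(g+[0,0,.05],vel=.03); print((F()-f0).round(2))
move_l(g+[0,0,.20],vel=.2); f=F(6); print((f-f0).round(2)); np.save('f1.npy',f)
print(state()['time_s'])
im,d,ci=save('wrist','w6')
E
```

```text
f0 [ 0.28 -0.22  0.03 -0.05  0.03 -0.01]
16.2667 43.371853245405866 [-0.57  0.08  1.76 -0.01  0.15  0.03]
[-0.47  0.01 -2.75 -0.02 -0.    0.01]
[-0.4  -0.02 -2.96  0.01  0.01  0.  ]
17.8833
```

View pics/w6.png

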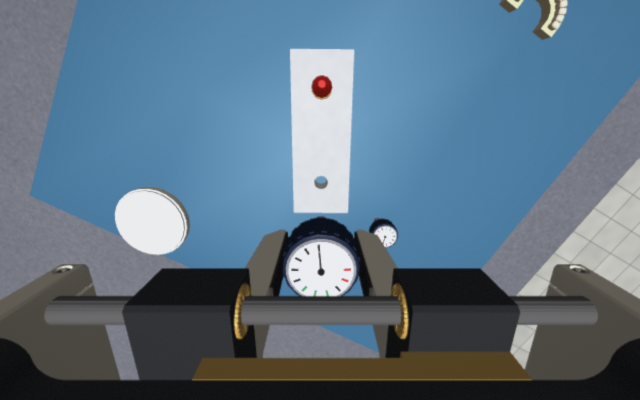

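The gauge is held, with its dial pivot at (321,271), and its hole in the holder is empty at (321,182). I'll measure its offset in the hand, then carry it over the coupler.

```bash
python3 - <<'E'
from h import *
a=np.load('pics/w6.npz'); s=state(); T=R.from_quat(s['ee_rot']); p=s['tool_pos']
P=wz(a,321,271,p[2]+.032); off=T.inv().apply(P-p); print('pivot in tool',off.round(4))
t=np.linspace(0,2*np.pi,200)
q=proj(a,p+T.apply(np.c_[.022*np.cos(t),.022*np.sin(t),0*t-.032])); print(q.min(0),q.max(0))
im=a['im']; hsv=(im.min(2)>150); ys,xs=np.nonzero(hsv[225:310,270:375]); print(xs.min()+270,xs.max()+270,ys.min()+225,ys.max()+225)
c=np.array([.538,.1905,0]); A=199.7
print(ik(c+[0,0,.2],Q(A)))
reach(c+[0,0,.20],Q(A)); print(state()['time_s'])
im,d,ci=save('wrist','w7'); save('side','s7'); save('top','t7')
s=np.load('pics/s7.npz')['im'][:,:,::-1]; 
cv2.imwrite('pics/s7c.png',np.hstack([cv2.resize(s[110:190,280:380],(500,400),interpolation=cv2.INTER_CUBIC)]))
E
```

```text
pivot in tool [-0.0016  0.0006 -0.032 ]
[279.67009074 231.68544433] [360.04189186 302.24472577]
287 374 233 295
[ 2.58748299e-01  4.07648160e-01  1.61696508e+00 -4.44089210e-16
  1.11697941e+00 -1.65587789e+00]
19.6
```

View pics/w7.png

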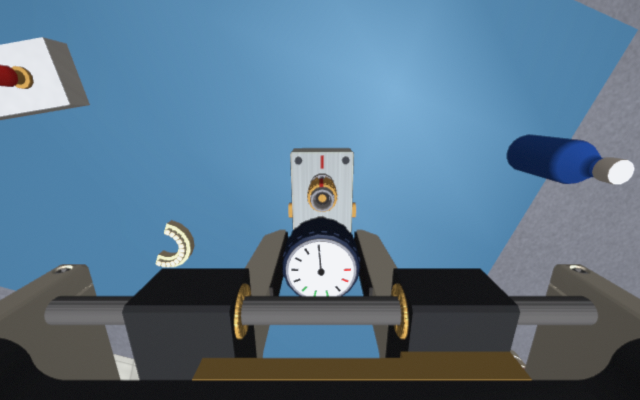

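View pics/s7c.png

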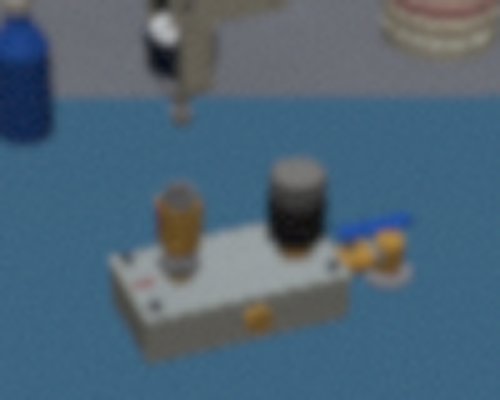

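```bash
python3 - <<'E'
from h import *
a=np.load('pics/w7.npz'); s=state(); print(s['tool_pos'])
im=a['im'][:,:,::-1]
cv2.imwrite('pics/w7c.png',np.hstack([cv2.resize(im[165:225,292:352],None,fx=6.5,fy=6.5,interpolation=cv2.INTER_CUBIC),cv2.resize(im[210:310,270:370],(390,390),interpolation=cv2.INTER_CUBIC)]))
for c in([.537,.1897],[.538,.1905]):
  t=np.linspace(0,2*np.pi,200); q=proj(a,np.c_[c[0]+.0115*np.cos(t),c[1]+.0115*np.sin(t),0*t+.11]); q=(q-[292,165]+.5)*6.5-.5; print(q.min(0),q.max(0))
p=s['tool_pos'];T=R.from_quat(s['ee_rot'])
for r in(.022,.0195):
    q=proj(a,p+T.apply(np.c_[r*np.cos(t),r*np.sin(t),0*t-.032])); q=(q-[270,210]+.5)*3.9-.5+[390,0]; print(q.min(0),q.max(0))
E
```

```text
[0.5383576  0.18976727 0.19993689]
[120.82245644 146.73100253] [275.07585873 293.64542976]
[123.71837297 154.65272438] [277.76392276 301.17047975]
[438.75070108  86.99189431] [751.95487721 361.74897294]
[456.57212307 103.93534216] [734.11811604 347.3711219 ]
```

View pics/w7c.png

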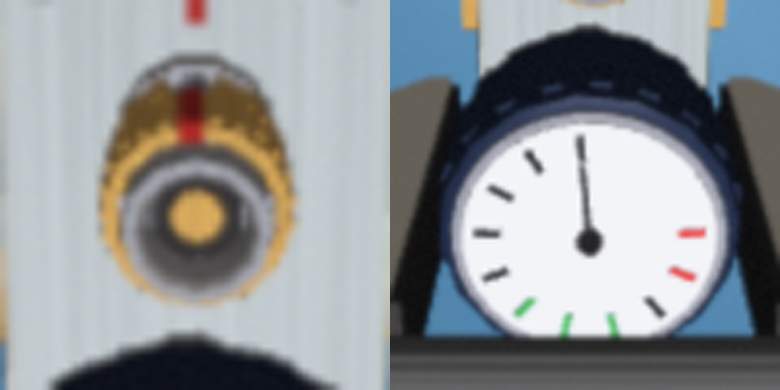

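```bash
python3 - <<'E'
from h import *
# fixed hand-eye from the resting start picture
a0=np.load('pics/wrist0.npz'); Rm=R.from_rotvec(a0['rvec'].ravel())
T=R.from_quat([1.72986475e-01,  9.84924019e-01, -5.79643302e-04, -1.45877044e-04]);p=np.array([0.18727502, 0.51675986, 0.21810021])
for n in('w6','w7'):
    a=np.load(f'pics/{n}.npz'); K=a['mtx']
    m=np.zeros((400,640),bool); m[236:294,280:362]=True; m&=(a['im'].min(2)>170)&(a['d']>0)&(a['d']<.2)
    v,u=np.nonzero(m); d=a['d'][m]
    X=np.c_[(u-K[0,2])*d/K[0,0],(v-K[1,2])*d/K[1,1],d]
    Y=T.inv().apply(Rm.inv().apply(X-a0['tvec'].ravel())-p)
    print(n,m.sum(),Y.mean(0).round(4),Y.min(0).round(4),Y.max(0).round(4))
    A=np.c_[Y[:,:2],np.ones(len(Y))]; print('tilt',np.linalg.lstsq(A,Y[:,2],rcond=None)[0])
    u,v=321,271; d=np.median(a['d'][268:275,317:325]); print('pivot',T.inv().apply(Rm.inv().apply(np.array([(u-K[0,2])*d/K[0,0],(v-K[1,2])*d/K[1,1],d])-a0['tvec'].ravel())-p))
print(state()['tool_pos'],state()['dq'])
E
```

```text
w6 2640 [-0.0006  0.0001 -0.0316] [-0.0171 -0.0183 -0.0332] [ 0.0161  0.0183 -0.0297]
tilt [-2.36091142e-03  5.33864005e-05 -3.16191268e-02]
pivot [-1.51595738e-03  6.14859859e-05 -3.24471671e-02]
w7 2737 [-0.0006  0.     -0.0316] [-0.0172 -0.0188 -0.0339] [ 0.0165  0.0184 -0.0296]
tilt [-0.00239062  0.00105908 -0.03163944]
pivot [-1.50867114e-03  6.14630048e-05 -3.24586281e-02]
[0.5383576  0.18976727 0.19993689] [ 0.00303302 -0.00038512  0.0003637   0.00026499  0.00141275 -0.00045102]
```

```bash
cat > ins.py <<'E'
from h import *
def ins(xy,z,zend,step,f1,lim,k=.00012):
    xy=np.array(xy,float)
    while z>zend+1e-6:
        z-=step; move_l([*xy,z],vel=.03); f=F(2)-f1; s=state()
        print(round(s['time_s'],2),round(z*1e3,2),(s['tool_pos']*1e3).round(2),f[:3].round(2),f[3:].round(2),flush=True)
        if f[2]>lim: print('LIMIT');break
        g=f[:2].copy(); n=np.linalg.norm(g)
        if n>1.2: xy+=k*g*(n-1.0)/n
    np.save('xy.npy',np.r_[xy,z]); return xy,z
E
python3 - <<'E'
from ins import *
move_l([.537,.1902,.150],rotation=Q(199.7),vel=.15); hold(.2)
f1=F(6); print(f1.round(2),state()['tool_pos']); np.save('f1.npy',f1)
print(ins([.537,.1902],.148,.136,.001,f1,5))
E
```

```text
[ 0.21  0.12 -3.06  0.07  0.02 -0.  ] [0.53733631 0.19028262 0.15073086]
20.82 147.0 [536.93 190.19 146.91] [-0.58 -0.59 -0.22] [ 0.01  0.   -0.03]
21.1 146.0 [536.98 190.2  145.95] [-0.34  0.21  0.66] [0.01 0.01 0.01]
21.38 145.0 [536.97 190.2  144.95] [ 0.04 -0.44  0.07] [-0.01  0.   -0.02]
21.67 144.0 [536.99 190.21 143.98] [ 0.47 -0.17  0.49] [-0.01  0.02 -0.02]
21.95 143.0 [536.99 190.17 142.97] [-0.42 -0.39 -0.08] [-0.04  0.03  0.02]
22.23 142.0 [536.98 190.17 141.96] [-0.02  0.16  0.47] [-0.02 -0.    0.  ]
22.52 141.0 [536.99 190.19 140.96] [0.23 0.33 0.57] [ 0.01 -0.04  0.01]
22.8 140.0 [536.96 190.2  139.94] [-0.37 -0.36  0.92] [-0.03 -0.04 -0.  ]
23.08 139.0 [536.98 190.2  138.96] [-0.52 -0.2  -0.27] [-0.02 -0.01  0.07]
23.37 138.0 [536.96 190.22 137.94] [-0.61 -0.19  0.45] [-0.   -0.02  0.03]
23.65 137.0 [537.1  190.23 137.09] [0.36 0.22 1.85] [ 0.   -0.06  0.03]
23.93 136.0 [537.22 190.27 136.37] [-1.06 -0.09  6.78] [-0.03  0.16  0.01]
LIMIT
(array([0.537 , 0.1902]), 0.13599999999999998)
```

Clean entry, and the valve is met where expected. I'll continue with smaller steps.

```bash
python3 - <<'E'
from ins import *
f1=np.load('f1.npy'); print((F(4)-f1).round(2),state()['tool_pos'])
print(ins([.537,.1902],.136,.133,.0005,f1,10))
E
```

```text
[-0.77 -0.4   7.63 -0.04  0.16 -0.02] [0.53722721 0.19027989 0.13635633]
24.28 135.5 [537.21 190.25 135.79] [-0.97 -0.63  8.82] [-0.01  0.14  0.01]
24.57 135.0 [537.21 190.27 135.25] [-0.43 -0.35  7.82] [-0.04  0.09  0.04]
24.85 134.5 [537.2  190.26 134.71] [-0.83  0.04  8.18] [-0.01  0.07  0.01]
25.13 134.0 [537.19 190.23 134.21] [-0.5  -0.08  7.65] [ 0.01  0.09 -0.03]
25.42 133.5 [537.19 190.26 133.71] [-0.81  0.21  8.74] [-0.04  0.07  0.  ]
25.7 133.0 [537.2  190.26 133.2 ] [-0.84 -0.12  8.37] [-0.02  0.08 -0.01]
(array([0.537 , 0.1902]), 0.133)
```

```bash
cat > gz.py <<'E'
from h import *
def gz(n):
    a0=np.load('pics/wrist0.npz'); Rm=R.from_rotvec(a0['rvec'].ravel())
    T=R.from_quat([1.72986475e-01,  9.84924019e-01, -5.79643302e-04, -1.45877044e-04]);p=np.array([0.18727502, 0.51675986, 0.21810021])
    a=np.load(f'pics/{n}.npz'); K=a['mtx']
    m=np.zeros((400,640),bool); m[230:294,280:362]=True; m&=(a['im'].min(2)>170)&(a['d']>0)&(a['d']<.2)
    v,u=np.nonzero(m); d=a['d'][m]
    Y=T.inv().apply(Rm.inv().apply(np.c_[(u-K[0,2])*d/K[0,0],(v-K[1,2])*d/K[1,1],d]-a0['tvec'].ravel())-p)
    A=np.c_[Y[:,:2],np.ones(len(Y))]; print(n,m.sum(),Y.mean(0).round(4),'tilt',np.linalg.lstsq(A,Y[:,2],rcond=None)[0])
E
python3 - <<'E'
from gz import *
save('wrist','w8'); gz('w8')
a=np.load('pics/w8.npz')['im'][:,:,::-1]; cv2.imwrite('pics/w8c.png',cv2.resize(a[160:300,240:400],None,fx=4,fy=4,interpolation=cv2.INTER_CUBIC))
E
```

```text
w8 2741 [-0.0006  0.     -0.0317] tilt [-0.0014308   0.0012742  -0.03165441]
```

View pics/w8c.png

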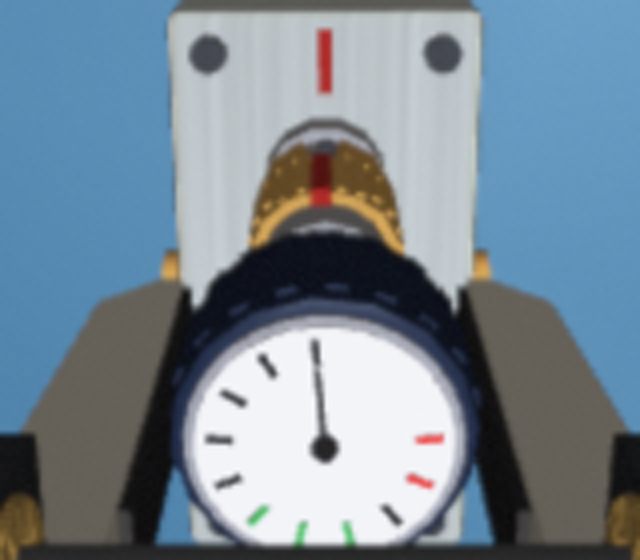

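There's no slip in the hand, the gauge is upright and the sleeve is still back. I'll continue, easing slightly along the side force.

```bash
python3 - <<'E'
from ins import *
f1=np.load('f1.npy')
print(ins([.5367,.1901],.133,.1245,.0005,f1,12.5))
E
```

```text
26.03 132.5 [537.   190.19 132.71] [ 0.57 -0.02  7.95] [ 0.07 -0.1  -0.02]
26.32 132.0 [537.08 190.2  132.27] [0.76 0.08 8.99] [ 0.09 -0.09 -0.04]
26.6 131.5 [537.04 190.23 131.76] [0.57 0.54 8.43] [ 0.1  -0.14  0.01]
26.88 131.0 [537.03 190.3  131.17] [1.3  1.53 7.62] [ 0.36 -0.3   0.03]
27.17 130.5 [537.06 190.34 130.7 ] [1.34 1.35 9.01] [ 0.3  -0.28 -0.01]
27.45 130.0 [537.16 190.4  130.27] [0.77 1.37 8.73] [ 0.23 -0.17  0.01]
27.73 129.5 [537.16 190.42 129.79] [ 0.   -0.04  9.49] [ 0.21 -0.17  0.  ]
28.02 129.0 [537.22 190.45 129.34] [0.98 1.07 9.31] [ 0.2  -0.16  0.02]
28.3 128.5 [537.23 190.46 128.84] [0.54 1.19 9.77] [ 0.19 -0.14  0.01]
28.58 128.0 [537.22 190.48 128.33] [0.69 0.09 9.95] [ 0.14 -0.14 -0.01]
28.87 127.5 [537.27 190.47 127.85] [ 0.37  1.05 10.23] [ 0.11 -0.12 -0.04]
29.15 127.0 [537.24 190.48 127.36] [-0.07  0.78 10.04] [ 0.12 -0.15  0.  ]
29.43 126.5 [537.26 190.48 126.87] [ 0.67  1.15 10.36] [ 0.16 -0.09 -0.02]
29.72 126.0 [537.26 190.49 126.38] [-0.21  0.5  10.61] [ 0.13 -0.15  0.01]
30.0 125.5 [537.3  190.49 125.93] [ 0.69  0.96 10.64] [ 0.13 -0.05 -0.02]
30.28 125.0 [537.3  190.48 125.43] [ 0.14  1.05 11.44] [ 0.09 -0.08  0.03]
30.57 124.5 [537.28 190.49 124.93] [ 0.39  0.94 11.7 ] [ 0.09 -0.08 -0.02]
(array([0.53696072, 0.19043664]), 0.1245)
```

```bash
python3 - <<'E'
from ins import *
f1=np.load('f1.npy')
xy,z=[.5371,.1906],.1245
while z>.1205:
    z-=.0004; move_l([*xy,z],vel=.03); f=F(2)-f1; s=state()
    print(round(s['time_s'],2),round(z*1e3,2),(s['tool_pos']*1e3).round(2),f.round(2),flush=True)
    if f[2]>14.2 or f[2]<8: break
np.save('xy.npy',np.r_[xy,z])
save('wrist','w9'); from gz import gz; gz('w9')
a=np.load('pics/w9.npz')['im'][:,:,::-1]; cv2.imwrite('pics/w9c.png',cv2.resize(a[160:300,240:400],None,fx=4,fy=4,interpolation=cv2.INTER_CUBIC))
E
```

```text
30.85 124.1 [537.37 190.56 124.51] [-3.000e-01  1.900e-01  1.122e+01 -1.000e-02  0.000e+00 -4.000e-02]
31.13 123.7 [537.36 190.56 124.14] [-0.19 -0.08 11.35 -0.02 -0.04 -0.  ]
31.42 123.3 [537.38 190.55 123.73] [-0.52 -0.33 10.94 -0.04 -0.05 -0.02]
31.7 122.9 [537.35 190.54 123.33] [ 0.1  -0.44 10.95 -0.04 -0.04  0.02]
31.98 122.5 [537.35 190.56 122.9 ] [-2.800e-01 -8.000e-02  1.089e+01 -5.000e-02 -1.000e-02  2.000e-02]
32.27 122.1 [537.35 190.56 122.49] [-8.000e-02 -1.700e-01  1.103e+01 -1.000e-02 -7.000e-02  2.000e-02]
32.55 121.7 [537.13 190.45 121.61] [ 0.69 -1.31  6.55 -0.09 -0.27 -0.02]
w9 2747 [-0.0005  0.     -0.0317] tilt [ 0.00108175 -0.00174433 -0.03165326]
```

View pics/w9c.png

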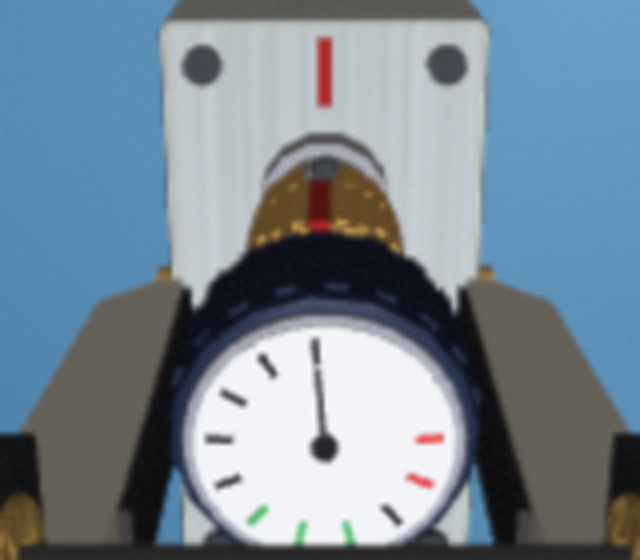

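The push fell from 11 to 6.5 N and the sleeve is up against the shoulder, so it tripped. I'll ease the hand, give a light tug check, release, back off and look.

```bash
python3 - <<'E'
from ins import *
f1=np.load('f1.npy'); x,y,z=np.load('xy.npy')
for dz in(.0008,.0016,.0020,.0024):
    move_l([x,y,z+dz],vel=.03); f=F(2)-f1; print(dz,state()['tool_pos'].round(5),f[:3].round(2),flush=True)
    if f[2]<-2.5: break
hold(.2); save('wrist','w10')
grip(0.8); hold(.2); print(state()['time_s'],state()['width'],F()[:3].round(2))
move_l([x,y,.26],vel=.15); hold(.2)
c=np.array([.5378,.1903,0]); u=np.array([np.cos(np.radians(19.7)),np.sin(np.radians(19.7)),0])
reach(c-.09*u+[0,0,.22],Q(199.7)); hold(.3)
save('wrist','w11'); save('top','t11'); save('side','s11'); print(state()['time_s'])
a=np.load('pics/w11.npz')['im'][:,:,::-1]
cv2.imwrite('pics/w11c.png',cv2.resize(a[150:290,240:400],None,fx=4,fy=4,interpolation=cv2.INTER_CUBIC))
t0=np.load('pics/top0.npz');t=np.load('pics/t11.npz')
for n,uu,v in[('noz',392,212),('blank',487,263),('can',155,247)]: print(n,wd(t0,uu,v).round(4),wd(t,uu,v).round(4))
E
```

```text
0.0008 [0.53686 0.1904  0.12182] [ 4.18 -1.03 -4.33]
34.0417 0.8027230242747412 [-0.1   0.1  -0.04]
36.3
noz [ 0.5341 -0.1632  0.07  ] [ 0.5338 -0.1629  0.0716]
blank [ 0.413  -0.4297  0.0144] [ 0.4127 -0.4272  0.0203]
can [0.4165 0.4265 0.1238] [0.4163 0.4251 0.1269]
```

View pics/w11c.png

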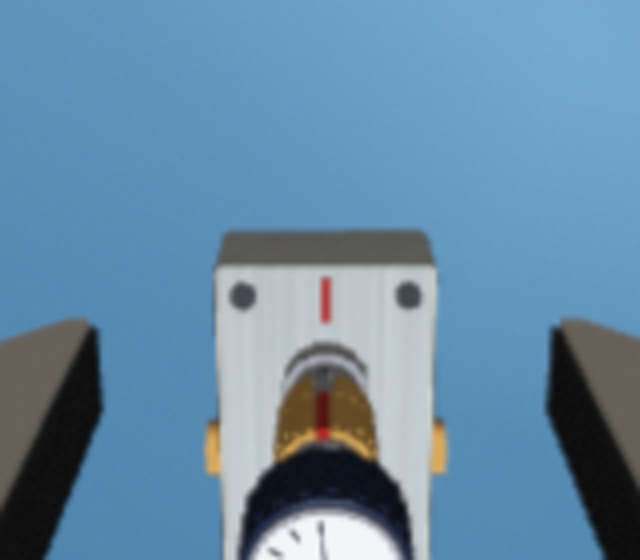

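View pics/t11.png

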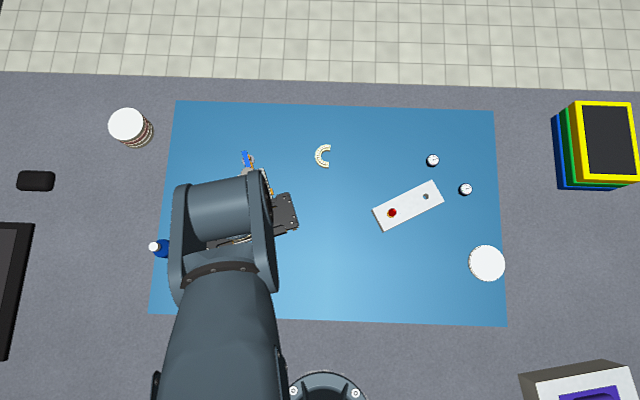

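The near view shows the sleeve up under the case with the gauge seated upright, and a light tug gave −4.3 N, so it's locked. The top view shows the bystanders in place. One more look, for height, tilt and sleeve position.

```bash
python3 - <<'E'
from h import *
c=np.array([.5378,.1903,0]); u=np.array([np.cos(np.radians(19.7)),np.sin(np.radians(19.7)),0])
q=R.from_quat(Q(199.7))*R.from_euler('y',20,degrees=True)
for s in(1,-1):
    q=R.from_quat(Q(199.7))*R.from_euler('y',s*25,degrees=True); z=q.apply([0,0,1])
    if z@u>0: break
print(z)
reach(c-.13*u+[0,0,.23],q.as_quat()); hold(.6); save('wrist','w12'); print(state()['time_s'])
a=np.load('pics/w12.npz'); im=a['im']
cv2.imwrite('pics/w12c.png',cv2.resize(im[130:290,240:400,::-1],None,fx=3.7,fy=3.7,interpolation=cv2.INTER_CUBIC))
d=a['d']; vv,uu=np.nonzero((im.min(2)>170)&(d>0)); P=np.array([wd(a,x,y) for y,x in zip(vv,uu)])
m=(np.linalg.norm(P[:,:2]-c[:2],axis=1)<.03)&(P[:,2]>.13); P=P[m]; print(len(P),P.mean(0),P.min(0),P.max(0)); 
A=np.c_[P[:,:2]-P[:,:2].mean(0),np.ones(len(P))]; print(np.linalg.lstsq(A,P[:,2],rcond=None)[0])
for zz in(.108,.099,.073,.064): print(zz,((proj(a,c-.015*u+[0,0,zz])-[240,130]+.5)*3.7-.5).round(0))
E
```

```text
[ 0.39788265  0.14246261 -0.90630779]
37.5
465 [0.53814243 0.18997981 0.15332663] [0.52080274 0.17154015 0.15108394] [0.55880926 0.20905875 0.1549254 ]
[ 0.00121913 -0.00447393  0.15332663]
0.108 [[302. 346.]]
0.099 [[302. 327.]]
0.073 [[302. 275.]]
0.064 [[302. 258.]]
```

View pics/w12c.png

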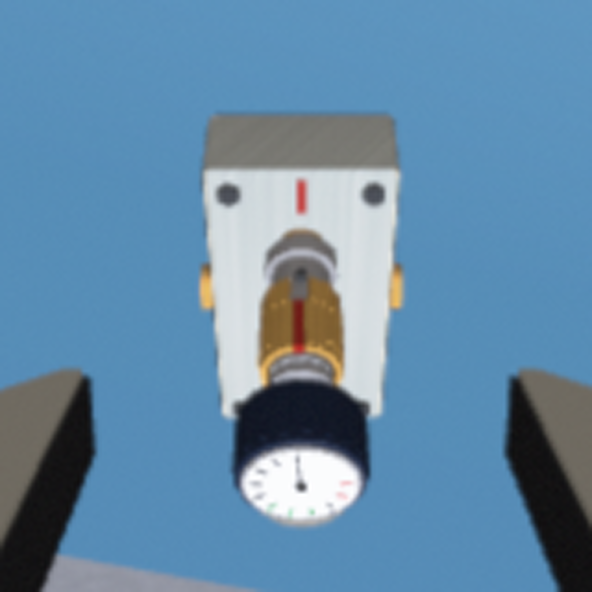

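The dial top is at 153.3 mm, against about 153.5 mm expected when locked, and it is level. The stripe's upper end is at row ~348 (346 predicted for sleeve forward), and the pin is clear below the sleeve. Handing in.

```bash
python3 -c "
from station import *
hand_in(); print(state()['time_s'])"
```

```text
the job is handed in; nothing more can be done
the job is handed in; nothing more can be done
```

The gauge is plugged into the coupler and locked, and I handed the job in at about 37.5 s; no verdict was reported.

- **Sleeve:** I turned it under a draw of about 3–5 N, which at times fell below the 4 N given, until its slot dropped over the pin. I then drew it back and let go, and it stayed back with the fingers off.
- **Gauge:** I took the largest gauge from its holder and pushed its plug in, yielding to the side force. The push peaked at 11.7 N and fell to 6.5 N when the sleeve tripped. A light tug gave −4.3 N before I let go.

**Last checks:**
- **Dial:** the top is at 153.3 mm, where about 153.5 mm is expected when locked. It is level and within about 1 mm of the coupler's axis.
- **Sleeve:** its top edge is at the forward position, with the pin clear below it.
- **Bystanders:** nozzle, blank and bottle moved under 3 mm horizontally between the first and last top pictures. The blank's height reading differed by 6 mm, which I took as depth noise. The dental model I checked only by eye, and it looks unmoved.
- **Disagreement:** the push ran about 3 N above the stated valve force for most of the way, though it stayed under 15 N. I put this down to the plug rubbing in the bore.

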